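Sweep the weld rings into the bench pen

TASK

Clear the three loose aluminium weld rings off the bench: with the closed fingers, sweep each one along the bench top into the blue three-sided pen, until all three lie flat and wholly inside it with nothing sticking out past the open front. Only push or drag them gently; do not pinch them, lift them or press hard on them. Leave the two standing ceramic cups and the marker where they are.

Things in the scene. Friction and masses are not known exactly. Their poses are not given: they have to be found in the camera images.
- pen: three-sided blue sheet-steel pen, fixed, no floor; walls 33 mm tall, 4 mm thick. Origin: centre of the area, on the bench; +y points out of the open front (to the robot's left, within 12 degrees). Inner faces: sides at x = -105 and +105 mm, back at y = -80; from y = +50 the sides flare out to x = -125 and +125 at the front ends, y = +85. Feet 20 mm wide outside the sides
- ring_a: turned aluminium weld ring lying flat and loose on the bench, pale metal, outer diameter 69 mm, hole about 46 mm, 8 mm thick, about 60 g; origin at the ring's centre on its underside, z up
- ring_b: turned aluminium weld ring lying flat and loose on the bench, pale metal, outer diameter 66 mm, hole about 40 mm, 6 mm thick, about 60 g; origin at the ring's centre on its underside, z up
- ring_c: turned aluminium weld ring lying flat and loose on the bench, pale metal, outer diameter 69 mm, hole about 46 mm, 8 mm thick, about 60 g; origin at the ring's centre on its underside, z up
- cup_0: salmon-coloured ceramic torch cup standing on end on the bench, loose and easily tipped, about 18 mm in diameter and 42 mm tall; origin at the centre of its underside, z up. A bystander: leave it standing where it is
- cup_1: salmon-coloured ceramic torch cup standing on end on the bench, loose and easily tipped, about 18 mm in diameter and 47 mm tall; origin at the centre of its underside, z up. A bystander: leave it standing where it is
- marker: white felt marker with a black cap lying on the bench along its own y, 125 mm long, 14 mm thick; origin midway along it on its underside. A bystander: leave it where it is

How it is judged:
By the outcome, as a careful person would: the job done as asked, in the order asked, and still so for the second after the job is handed in, with the robot touching nothing.
It also fails if it takes over 72 s, if anything falls off the work surface, if the arm or the gripper's body presses on something with over 40 N, if the wrist force passes 120 N, or if a joint passes its speed limit or range.

ROBOT

A 6-joint arm with a two-finger parallel gripper is mounted at the origin on a cart in front of the work surface, level with it; the furniture and walls round the work are solid. World frame = base frame: x ahead of the robot, y to its left, z up, the work surface at z = 0. Lengths are in m, angles in rad, forces in N, time in s.
With the tool pointing down it reaches from about 0.275 to 0.775 m from the base axis. Payload 14.6 kg.
Tool frame: the origin (TCP) lies midway between the tips of the shut fingers; the grasp point (between the pads) lies 19 mm behind it; z points along the fingers, y is the line along which they close (so a half turn about z gives the same grasp; the last joint's range is limited). The gripper opens to 85 mm and grips with 20 to 120 N. Pads are 22 mm wide; open, the fingers measure 114 mm over their backs; the gripper's body (76 mm by 85 mm) begins 54 mm behind the grasp point. The pads swing forward as they close: fully open they stand 13 mm farther back than shut.
Start: joints at [-1.292, 0.263, -0.048, 1.259, 0, 1.415], TCP at [0.221, -0.476, 0.231] pointing down, gripper open.
Joint ranges: [-2.65, 2.65], [-0.89, 1.7], [-1.18, 1.37], [-2.13, 2.11], [-1.35, 1.29], [-3.14, 3.14]. Speed limits (rad/s): [1.89, 1.89, 2.57, 2.79, 3.14, 3.14].

INTERFACE

Orientations are given as a rotation vector (axis times angle).
In Python, from plant import arm gives the robot as it stands. The module is installed in compiled form; this text tells all that it offers.
- The arm moves only by the shell command python3 -m jog 'ROWS' [FORCE]. ROWS is a JSON object of lists of equal length, an entry for each row: "hand": the finger opening in m, from 0 to 0.0854; "slide": the shift along the world's x, y, z in m, a list of three; "twist": the turn about the world's z in degrees. In form: {"hand": [hand, ...], "slide": [[x, y, z], ...], "twist": [twist, ...]}. A call has 1 to 12 rows; each row shifts and turns the commanded pose from where the row before left it; what a row does not reach is not made up. A row lasts 1/10 s, in which the tool goes at most 50 mm and 8.59 degrees, less where a joint would pass 70% of its speed; a pose out of reach is approached as far as the arm can. A call with a gripper value outside its range is refused whole. The fingers move at their own pace and stop on an object; FORCE is the grip in N (left out, the last holds). Time passes only in rows, so rows that do not move let the fingers close. It gives the time, the measured TCP pose, the force, the opening and the grip force at its end, in the units of the state.
- arm.get_obs(): the state, without advancing time (a new reading comes with each control period).
- arm.grab_frame(name): name is "scene" or "top" or "wrist"; returns a dict with "pixels" (400x640x3 uint8, red, green, blue), "K" (3x3 intrinsics, pixels), "position" and "orientation" of the camera in the world. Camera axes: x right, y down, z forward; pixel columns grow to the right and rows downward; lengths in m; the calibration is good to about 2 mm. The wrist camera is an equidistant fisheye: a pixel r from the principal point sees the ray r / f radians off the axis. A picture is of the moment at which its call begins. There is no depth.
- arm.sign_off(): hands the job in; it is judged then, once.
The state is a dict: "time": time; "joint_positions": joint angles; "dq": joint speeds; "tau": joint torques, N m; "position": TCP position; "tcp_rot": TCP orientation; "wrist_force": force on the tool from outside, world axes, zero at the start; "torque": the same for the moment, N m; "opening": finger opening in m; "grip_force": force on a finger pad.
Only numpy, scipy, OpenCV 4.12 (cv2) and the standard library are available. Lean on these libraries where they do the work, as an engineer would, in place of code of your own. Each camera call takes 0.05 s, during which the arm holds its last target. There are 200 camera calls.

## Working session

There is one attempt and no reset: what is moved stays moved. The work goes in short steps, Python scripts to look and compute and a shell command to move; the robot and the scene stay as the last step left them, time stands still between calls to the robot, and variables do not carry over. Pictures are saved under pics/ and viewed, at most 10 in all, crops included, and the job is handed in when it is done.

```bash
mkdir -p pics; cat > h.py <<'E'
import numpy as np,cv2
from plant import arm
def grab(n,f):
    d=arm.grab_frame(n); cv2.imwrite('pics/'+f+'.png',d['pixels'][:,:,::-1]); return d
E
python3 - <<'E'
from h import *
import pickle
for n in("top","scene"):
    d=grab(n,n+'0'); pickle.dump(d,open(n+'0.pkl','wb')); print(n,d['K'],d['position'],d['orientation'])
print(arm.get_obs())
E
```

```text
top [[401.639417     0.         319.10348932]
 [  0.         401.639417   197.57100182]
 [  0.           0.           1.        ]] [0.4376691  0.06506908 1.0450522 ] [-2.13912071  2.17511476 -0.18473993]
scene [[428.32149095   0.         323.9770326 ]
 [  0.         428.32149095 201.51592527]
 [  0.           0.           1.        ]] [0.11429669 0.91321842 0.69519612] [-0.6252651   2.48151291 -1.34999762]
{'time': 0.1, 'joint_positions': array([-1.29229329e+00,  2.63488468e-01, -4.88512855e-02,  1.25940768e+00,
        3.19207733e-05,  1.41549194e+00]), 'dq': array([ 1.02821897e-04,  7.76648636e-04,  2.36325145e-03,  3.59248879e-05,
        9.96341047e-04, -1.46002205e-03]), 'tau': array([ 4.61751537e-03, -6.38575459e+01,  3.85062969e+01,  1.00118577e-02,
       -2.06130733e-05, -1.08411950e-05]), 'position': array([ 0.22060786, -0.47613807,  0.2308744 ]), 'tcp_rot': array([-3.06705136e+00, -6.75887752e-01,  4.19124024e-05]), 'wrist_force': array([-0.50967632, -0.74882936, -0.39747543]), 'torque': array([-0.00532517, -0.04856373,  0.00365783]), 'grip_force': 0.0, 'opening': 0.08540102655440478}
```

View pics/top0.png

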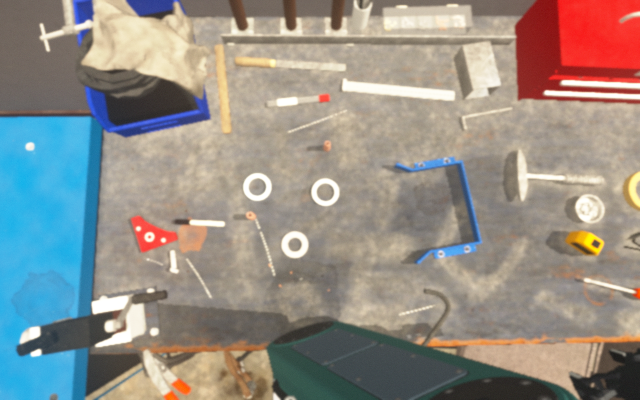

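View pics/scene0.png

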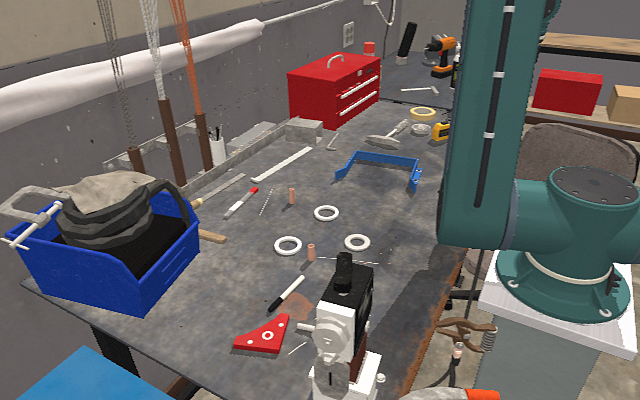

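The top view shows rings at about (257,187), (325,192) and (295,244). The cups are at (327,146) and (250,215), the marker is at (200,222), and the pen is around (440,210) with its open side facing left in the image.

```bash
cat >> h.py <<'E'
def cast(d,uv,z):
    R=cv2.Rodrigues(d['orientation'])[0]; uv=np.atleast_2d(np.float64(uv))
    r=np.c_[uv,np.ones(len(uv))]@np.linalg.inv(d['K']).T@R.T; p=d['position']
    return (p+r*((z-p[2])/r[:,2])[:,None])[:,:2]
def rings(d):
    im=d['pixels']; m=(im.min(2)>185).astype(np.uint8)
    out=[]
    cs,_=cv2.findContours(m,cv2.RETR_EXTERNAL,cv2.CHAIN_APPROX_NONE)
    for c in cs:
        if len(c)<30: continue
        (u,v),(a,b),_=cv2.fitEllipse(c)
        if 18<min(a,b) and max(a,b)<40 and 230<u<500 and 120<v<300: out.append((round(u,1),round(v,1),round(a,1),round(b,1),*cast(d,(u,v),.007)[0].round(4)))
    return out
E
python3 - <<'E'
from h import *
import pickle
t=pickle.load(open('top0.pkl','rb')); s=pickle.load(open('scene0.pkl','rb'))
for r in rings(t): print(r)
print('cups',cast(t,[(327,146),(250,215)],.045)); print('marker',cast(t,[(177,222),(224,224)],.007))
hsv=cv2.cvtColor(t['pixels'],cv2.COLOR_RGB2HSV); 
m=cv2.inRange(hsv,(100,110,60),(125,255,255)); m[:,:380]=0;m[:,500:]=0;m[:140]=0;m[280:]=0
ys,xs=np.nonzero(m); print(len(xs),xs.min(),xs.max(),ys.min(),ys.max())
cv2.imwrite('pics/crop.png',cv2.resize(t['pixels'][130:275,225:495,::-1],None,fx=2.9,fy=2.9,interpolation=cv2.INTER_CUBIC))
E
```

```text
(294.5, 244.1, 25.7, 26.1, np.float64(0.4701), np.float64(0.1029))
(325.1, 191.7, 27.0, 27.2, np.float64(0.6053), np.float64(0.0215))
(257.0, 186.5, 27.3, 28.2, np.float64(0.6217), np.float64(0.1993))
cups [[0.71783961 0.01576782]
 [0.54304119 0.21149924]]
marker [[0.53196844 0.40368531]
 [0.52484229 0.28355863]]
1132 396 480 158 262
```

View pics/crop.png

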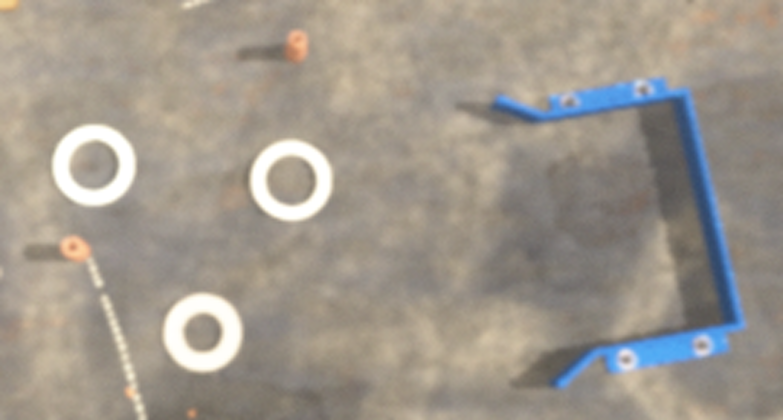

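The crop shows the pen's back-wall corners at about (688,93) and (740,325), its front ends at (497,100) and (558,383), and its bends at (540,118) and (600,350). All three rings are clear of the cups.

```bash
python3 - <<'E'
from h import *
import pickle
t=pickle.load(open('top0.pkl','rb'))
c=np.array([(688,93),(740,325),(497,100),(558,383),(540,118),(600,350)])/2.9+[225,130]
w=cast(t,c,.033); print(w.round(4))
# pen model outer/mid points: side x sign: far(+world x)
mod=np.array([(107,-82),(-107,-82),(126,85),(-126,85),(107,50),(-107,50)])/1000.
best=None
A,mu,mw=None,mod.mean(0),w.mean(0)
U,S,V=np.linalg.svd((mod-mu).T@(w-mw)); R=(V.T@np.diag([1,np.linalg.det(V.T@U.T)])@U.T); o=mw-R@mu
print('R',R.round(3),'o',o.round(4),'yaw',np.degrees(np.arctan2(R[1,0],R[0,0])),'res',((mod@R.T+o)-w).round(4))
for n,p in dict(C=(.4701,.1029),B=(.6053,.0215),A=(.6217,.1993),cup0=(.718,.016),cup1=(.543,.2115)).items(): print(n,(R.T@(np.array(p)-o)).round(3))
E
```

```text
[[ 0.674  -0.3363]
 [ 0.4662 -0.3674]
 [ 0.6698 -0.1637]
 [ 0.4193 -0.2049]
 [ 0.6528 -0.2015]
 [ 0.4468 -0.2431]]
R [[ 0.986 -0.164]
 [ 0.164  0.986]] o [ 0.5577 -0.2703] yaw 9.434348044886526 res [[ 0.0027  0.0027]
 [-0.0006 -0.0013]
 [-0.0017 -0.0021]
 [ 0.0002 -0.0021]
 [ 0.0022 -0.0019]
 [-0.0029  0.0047]]
C [-0.025  0.382]
B [0.095 0.28 ]
A [0.14  0.453]
cup0 [0.205 0.256]
cup1 [0.064 0.478]
```

```bash
python3 -m jog '{"hand":[0,0,0,0,0,0,0,0,0,0,0,0],"slide":[[0.026,0.034,-0.006],[0.026,0.034,-0.006],[0.026,0.034,-0.006],[0.026,0.034,-0.006],[0.026,0.034,-0.006],[0.026,0.034,-0.006],[0.026,0.034,-0.006],[0.026,0.034,-0.006],[0.026,0.034,-0.006],[0.026,0.034,-0.006],[0.026,0.034,-0.006],[0.026,0.034,-0.006]],"twist":[6.2,6.2,6.2,6.2,6.2,6.2,6.2,6.2,6.2,6.2,6.2,6.2]}' 20
python3 - <<'E'
from h import *
import pickle
for n,z in(("top0",.0075),("scene0",.0075)):
    t=pickle.load(open(n+'.pkl','rb')); m=(t['pixels'].min(2)>170).astype(np.uint8)
    cs,h=cv2.findContours(m,cv2.RETR_CCOMP,cv2.CHAIN_APPROX_NONE)
    for c,k in zip(cs,h[0]):
        if len(c)<25: continue
        e=cv2.fitEllipse(c); p=cast(t,e[0],z)[0]
        if .4<p[0]<.7 and -.05<p[1]<.25 and max(e[1])<60: print(n,'hole' if k[3]>=0 else 'outer',p.round(4),np.round(e[1],1))
E
```

```text
time: 1.3
position: [0.5334, -0.0666, 0.1589]
tcp_rot: [-2.029, -2.398, 0.0]
wrist_force: [-0.1, -1.4, 0.7]
opening: -0.0001
grip_force: 0.0
top0 outer [0.461  0.1756] [ 2.7 30.1]
top0 outer [0.4702 0.1029] [26.3 26.7]
top0 hole [0.47   0.1025] [14.  14.2]
top0 outer [0.6054 0.0216] [27.5 27.9]
top0 hole [0.6049 0.0215] [17.5 18.2]
top0 outer [0.6215 0.1992] [27.6 28.5]
top0 hole [0.6216 0.1987] [16.6 17.8]
scene0 outer [0.6193 0.2029] [17.8 26.3]
scene0 hole [0.6197 0.2021] [11.7 19.9]
scene0 outer [0.4677 0.1061] [14.8 24.4]
scene0 hole [0.4683 0.1055] [10.2 15.6]
scene0 outer [0.6035 0.0246] [14. 24.]
scene0 hole [0.6029 0.0253] [ 9.4 18.5]
```

```bash
python3 -m jog '{"hand":[0,0,0,0,0],"slide":[[0.0177,0.0224,-0.02],[0.0177,0.0224,-0.03],[0.0177,0.0224,-0.03],[0.0177,0.0224,-0.03],[0,0,-0.015]],"twist":[0,0,0,0,0]}'
python3 - <<'E'
from h import *
d=grab("wrist","w1"); print(d['K'],d['position'],d['orientation'])
print(arm.get_obs()['position'])
E
```

```text
time: 1.8
position: [0.6038, 0.0237, 0.0313]
tcp_rot: [-2.031, -2.394, 0.001]
wrist_force: [-1.4, 0.4, -0.8]
opening: 0.0003
grip_force: 0.0
[[309.70691629   0.         317.92041012]
 [  0.         309.70691629 203.74588993]
 [  0.           0.           1.        ]] [0.59083438 0.10509348 0.1739649 ] [2.80328869 0.23189936 0.03616167]
[0.60216432 0.02271353 0.02991439]
```

View pics/w1.png

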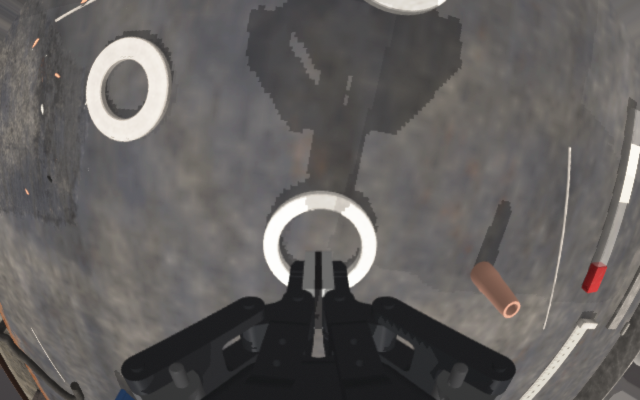

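The wrist view shows ring_a/c under the closed fingers, centred at about (320,243), with the tips at (318,270) slightly towards the near side. Cup_0 is well clear at (495,290). I'll cast that ring centre to check it.

```bash
cat >> h.py <<'E'
def fcast(d,uv,z):
    R=cv2.Rodrigues(d['orientation'])[0]; K=d['K']; q=(np.atleast_2d(np.float64(uv))-K[:2,2])/K[0,0]
    th=np.linalg.norm(q,axis=1,keepdims=True); r=np.c_[q/th*np.sin(th),np.cos(th)]@R.T; p=d['position']
    return (p+r*((z-p[2])/r[:,2])[:,None])[:,:2]
def circ(p):
    A=np.c_[2*p,np.ones(len(p))]; s=np.linalg.lstsq(A,(p**2).sum(1),rcond=None)[0]; return s[:2],np.sqrt(s[2]+s[:2]@s[:2])
def wring(d,z=.008):
    m=(d['pixels'].min(2)>150).astype(np.uint8); n,l,st,_=cv2.connectedComponentsWithStats(m)
    for i in range(1,n):
        if st[i,4]<1200: continue
        c=max(cv2.findContours((l==i).astype(np.uint8),cv2.RETR_EXTERNAL,cv2.CHAIN_APPROX_NONE)[0],key=len)[:,0]
        p=fcast(d,c,z); o,r=circ(p)
        for _ in range(5):
            e=abs(np.linalg.norm(p-o,axis=1)-r); o,r=circ(p[e<=max(np.median(e)*1.5,.0005)])
        if .025<r<.045: print('ring',o.round(4),'r',r.round(4),'px',st[i,:4])
E
python3 - <<'E'
from h import *
d=arm.grab_frame("wrist"); wring(d); print(arm.get_obs()['position'])
E
```

```text
ring [0.4722 0.1017] r 0.0321 px [ 86  35  84 106]
ring [0.6054 0.0214] r 0.0344 px [265 193 116  97]
[0.60204222 0.02196873 0.03179155]
```

```bash
python3 -m jog '{"hand":[0,0,0,0],"slide":[[0.001,-0.001,-0.012],[0,0,-0.008],[0,0,-0.005],[0,0,0]],"twist":[0,0,0,0]}'
```

```text
time: 2.3
position: [0.6041, 0.0199, 0.0089]
tcp_rot: [-2.035, -2.392, 0.001]
wrist_force: [-0.7, -0.1, -0.6]
opening: -0.0001
grip_force: 0.0
```

```bash
python3 -m jog '{"hand":[0,0,0],"slide":[[0,0,-0.003],[0,0,-0.002],[0,0,0]],"twist":[0,0,0]}'
```

```text
time: 2.6
position: [0.6044, 0.0202, 0.0042]
tcp_rot: [-2.035, -2.393, 0.0]
wrist_force: [-0.0, -0.2, 0.4]
opening: -0.0001
grip_force: 0.0
```

```bash
python3 -m jog '{"hand":[0,0,0,0,0,0,0,0,0,0,0,0],"slide":[[0,-0.005,0],[-0.001,-0.008,0],[-0.001,-0.012,0],[-0.001,-0.015,0],[-0.0015,-0.015,0],[-0.0015,-0.015,0],[-0.0015,-0.015,0],[-0.0015,-0.015,0],[-0.0015,-0.015,0],[-0.0015,-0.015,0],[-0.001,-0.014,0],[-0.001,-0.01,0]],"twist":[0,0,0,0,0,0,0,0,0,0,0,0]}'
python3 -m jog '{"hand":[0],"slide":[[0,0,0]],"twist":[0]}'
python3 - <<'E'
from h import *
d=arm.grab_frame("wrist"); wring(d); print(arm.get_obs()['position']);print(rings(arm.grab_frame("top")))
E
```

```text
time: 3.8
position: [0.5904, -0.1352, 0.0043]
tcp_rot: [2.035, 2.393, 0.0]
wrist_force: [0.1, 0.7, 0.9]
opening: -0.0003
grip_force: 0.5
time: 3.9
position: [0.5904, -0.1352, 0.0042]
tcp_rot: [2.036, 2.392, -0.0]
wrist_force: [-0.3, 0.4, -0.1]
opening: -0.0002
grip_force: 0.0
ring [ 0.5901 -0.1254] r 0.0344 px [253 185 135 113]
[ 0.5903546  -0.13430826  0.00420222]
[(294.7, 244.2, 26.2, 26.3, np.float64(0.47), np.float64(0.1023)), (256.8, 186.4, 25.7, 26.3, np.float64(0.6218), np.float64(0.1998))]
```

```bash
python3 -m jog '{"hand":[0,0,0,0,0,0,0,0,0,0,0,0],"slide":[[0.001,-0.008,0],[0.0025,-0.014,0],[0.003,-0.017,0],[0.003,-0.017,0],[0.003,-0.017,0],[0.003,-0.017,0],[0.003,-0.017,0],[0.003,-0.017,0],[0.003,-0.017,0],[0.0025,-0.015,0],[0.002,-0.012,0],[0.001,-0.009,0]],"twist":[0,0,0,0,0,0,0,0,0,0,0,0]}'
python3 -m jog '{"hand":[0,0,0,0,0,0,0,0],"slide":[[0,0,0],[-0.001,0.006,0],[0,0,0],[0,0,0.006],[0,0,0.02],[0,0,0.02],[-0.01,0.02,0.02],[-0.01,0.03,0]],"twist":[0,0,0,0,0,0,0,0]}'
python3 - <<'E'
from h import *
d=grab("wrist","w2"); wring(d); print(arm.get_obs()['position']);print(rings(grab("top","t2")))
E
```

```text
time: 5.2
position: [0.6206, -0.3119, 0.0042]
tcp_rot: [-2.035, -2.393, -0.0]
wrist_force: [-0.9, 1.2, 0.4]
opening: 0.0004
grip_force: 0.2
time: 6.0
position: [0.6006, -0.2557, 0.0732]
tcp_rot: [2.033, 2.389, 0.001]
wrist_force: [0.5, 0.4, -0.7]
opening: 0.0001
grip_force: 0.0
ring [ 0.6159 -0.301 ] r 0.0343 px [283 234  88  65]
[ 0.59833099 -0.25033862  0.07218291]
[(256.6, 186.4, 26.1, 26.8, np.float64(0.622), np.float64(0.2004))]
```

View pics/w2.png

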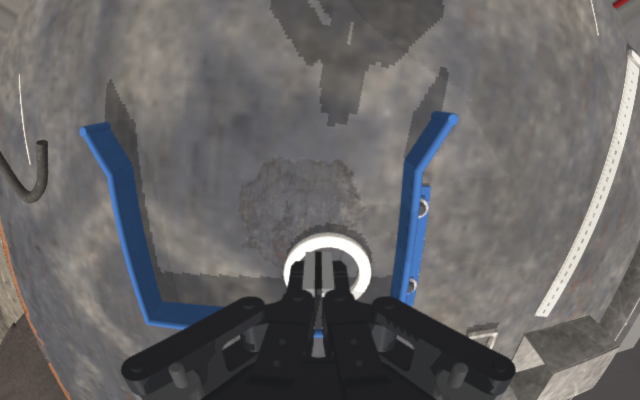

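The first ring is in the pen, at (328,268) in the wrist view, near the back and to the right. Next is ring_b.

```bash
python3 -m jog '{"hand":[0,0,0,0,0,0,0,0,0,0,0,0],"slide":[[-0.005,0.015,0],[-0.011,0.03,0],[-0.013,0.037,0],[-0.013,0.037,0],[-0.013,0.037,0],[-0.013,0.037,0],[-0.013,0.037,0],[-0.013,0.037,-0.005],[-0.013,0.037,-0.01],[-0.012,0.03,-0.01],[-0.01,0.022,-0.01],[0,0,0]],"twist":[0,0,0,0,0,0,0,0,0,0,0,0]}'
python3 - <<'E'
from h import *
for _ in range(3):
    d=arm.grab_frame("wrist"); wring(d); print(arm.get_obs()['position'])
E
```

```text
time: 7.3
position: [0.4686, 0.1033, 0.0346]
tcp_rot: [-2.03, -2.395, 0.002]
wrist_force: [-1.4, 0.4, -0.3]
opening: 0.0002
grip_force: 0.0
ring [0.621  0.1986] r 0.0343 px [520  93  71  98]
ring [0.47   0.1033] r 0.0322 px [267 191 106  89]
[0.46982716 0.10222104 0.03520747]
ring [0.6211 0.1986] r 0.0343 px [518  91  71  98]
ring [0.47   0.1032] r 0.0323 px [265 189 107  87]
[0.47070067 0.10146261 0.03555904]
ring [0.6211 0.1986] r 0.0343 px [517  89  71  98]
ring [0.47   0.1032] r 0.0323 px [264 187 107  88]
[0.47112652 0.10099404 0.03572854]
```

```bash
python3 -m jog '{"hand":[0,0,0,0,0],"slide":[[-0.001,0.001,-0.012],[0,0,-0.008],[0,0,-0.005],[0,0,0],[0,0,0]],"twist":[0,0,0,0,0]}'
python3 - <<'E'
from h import *
d=grab("wrist","w3");wring(d,.006);print(arm.get_obs()['position'])
E
```

```text
time: 7.95
position: [0.4697, 0.102, 0.0104]
tcp_rot: [-2.035, -2.393, 0.0]
wrist_force: [0.1, -0.6, 0.3]
opening: -0.0001
grip_force: 0.0
ring [0.6233 0.1988] r 0.0349 px [540  91  73 108]
ring [0.4701 0.1024] r 0.0327 px [258 202 121  95]
[0.46973425 0.10206811 0.01054664]
```

View pics/w3.png

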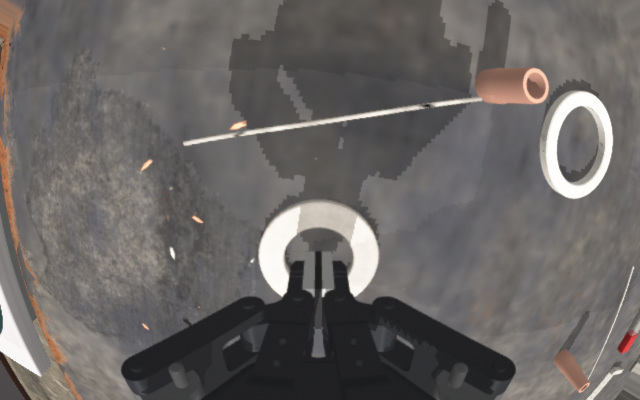

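The fingers are centred over ring_b's hole, at (320,250), so I can lower into it.

```bash
python3 -m jog '{"hand":[0,0,0,0],"slide":[[0,0,-0.003],[0,0,-0.002],[0,0,-0.0025],[0,0,0]],"twist":[0,0,0,0]}'
```

```text
time: 8.4
position: [0.4693, 0.1023, 0.0025]
tcp_rot: [-2.035, -2.393, 0.0]
wrist_force: [0.1, 0.8, -0.1]
opening: 0.0004
grip_force: 0.0
```

```bash
python3 -m jog '{"hand":[0,0,0,0,0,0,0,0,0,0,0,0],"slide":[[0,-0.005,0],[0.001,-0.008,0],[0.001,-0.012,0],[0.001,-0.016,0],[0.001,-0.017,0],[0.001,-0.017,0],[0.001,-0.017,0],[0.001,-0.017,0],[0.001,-0.017,0],[0.001,-0.017,0],[0.001,-0.017,0],[0.001,-0.017,0]],"twist":[0,0,0,0,0,0,0,0,0,0,0,0]}'
python3 -m jog '{"hand":[0,0,0,0,0,0,0,0,0,0],"slide":[[0.002,-0.017,0],[0.002,-0.017,0],[0.002,-0.017,0],[0.002,-0.017,0],[0.002,-0.017,0],[0.002,-0.015,0],[0.002,-0.012,0],[0.001,-0.005,0],[0,0,0],[0,0,0]],"twist":[0,0,0,0,0,0,0,0,0,0]}'
python3 - <<'E'
from h import *
d=arm.grab_frame("wrist");wring(d,.006);print(arm.get_obs()['position'])
E
```

```text
time: 9.6
position: [0.4803, -0.0764, 0.0028]
tcp_rot: [2.036, 2.393, -0.0]
wrist_force: [-0.4, -0.0, 0.4]
opening: -0.0003
grip_force: 0.3
time: 10.6
position: [0.4953, -0.1914, 0.0027]
tcp_rot: [-2.034, -2.393, -0.0]
wrist_force: [0.3, -0.3, -0.2]
opening: -0.0001
grip_force: 0.0
ring [ 0.4958 -0.1874] r 0.0326 px [256 200 127 100]
[ 0.49529206 -0.19123583  0.00271908]
```

```bash
python3 -m jog '{"hand":[0,0,0,0,0,0,0,0,0,0],"slide":[[0.001,-0.008,0],[0.0015,-0.014,0],[0.002,-0.017,0],[0.002,-0.017,0],[0.002,-0.017,0],[0.002,-0.017,0],[0.002,-0.017,0],[0.002,-0.014,0],[0.001,-0.009,0],[0.001,-0.005,0]],"twist":[0,0,0,0,0,0,0,0,0,0]}'
python3 -m jog '{"hand":[0,0,0,0,0,0,0,0,0],"slide":[[0,0,0],[-0.0005,0.003,0],[0,0,0],[0,0,0.005],[0,0,0.02],[0,0,0.02],[0,0.01,0.02],[0,0.03,0],[0,0,0]],"twist":[0,0,0,0,0,0,0,0,0]}'
python3 - <<'E'
from h import *
d=grab("wrist","w4"); wring(d); print(arm.get_obs()['position'])
E
```

```text
time: 11.65
position: [0.512, -0.3276, 0.0027]
tcp_rot: [-2.036, -2.393, -0.0]
wrist_force: [-0.6, 0.6, 1.8]
opening: -0.0001
grip_force: 0.9
time: 12.55
position: [0.5114, -0.2812, 0.0688]
tcp_rot: [2.033, 2.395, 0.001]
wrist_force: [-0.1, -0.3, -0.6]
opening: 0.0002
grip_force: 0.0
ring [ 0.6155 -0.3018] r 0.0344 px [400 222  80  77]
ring [ 0.5121 -0.3205] r 0.0321 px [268 230  85  64]
[ 0.51150558 -0.28251692  0.06846743]
```

View pics/w4.png

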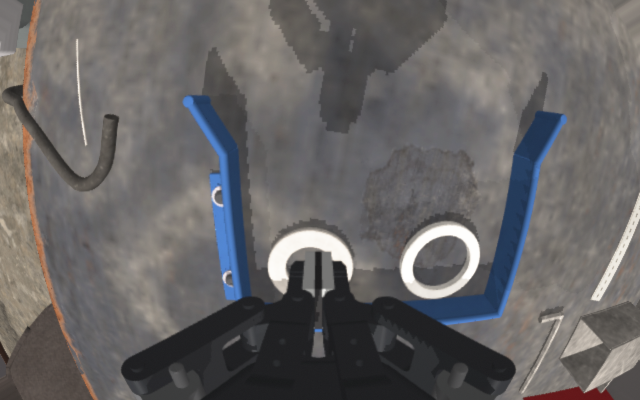

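Ring_b, at (310,265) in the wrist view, and the first ring, at (440,262), both lie inside the pen with the walls clear. Next is the last ring. I'll turn the gripper 90° on the way so its knuckles stay away from cup_1.

```bash
python3 -m jog '{"hand":[0,0,0,0,0,0,0,0,0,0,0,0],"slide":[[0.005,0.02,0.002],[0.009,0.04,0],[0.01,0.044,0],[0.01,0.044,0],[0.01,0.044,0],[0.01,0.044,0],[0.01,0.044,0],[0.01,0.044,0],[0.01,0.044,0],[0.01,0.044,0],[0.009,0.04,0],[0.007,0.03,0]],"twist":[7.5,7.5,7.5,7.5,7.5,7.5,7.5,7.5,7.5,7.5,7.5,7.5]}'
python3 -m jog '{"hand":[0,0],"slide":[[0,0,0],[0,0,0]],"twist":[0,0]}'
python3 - <<'E'
from h import *
d=grab("wrist","w5"); wring(d); print(arm.get_obs()['position'])
E
```

```text
time: 13.8
position: [0.622, 0.2004, 0.0697]
tcp_rot: [-0.264, 3.13, 0.0]
wrist_force: [0.1, -0.5, 0.0]
opening: -0.0
grip_force: 0.0
time: 14.0
position: [0.6216, 0.1983, 0.0694]
tcp_rot: [0.253, -3.131, 0.001]
wrist_force: [-0.8, 0.4, -0.1]
opening: 0.0001
grip_force: 0.0
ring [0.5265 0.3261] r 0.0343 px [458 107  92  47]
ring [0.6213 0.1984] r 0.0344 px [272 174  96  87]
[0.62150648 0.1975723  0.06956431]
```

View pics/w5.png

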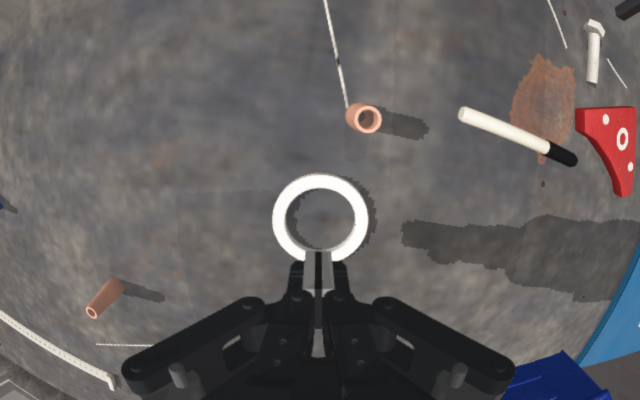

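Ring 3 is at (320,218), with cup_1 at (365,118) and cup_0 at (105,298) both clear of it. The tool is centred over the ring to within 1 mm. Lowering now.

```bash
python3 -m jog '{"hand":[0,0,0,0,0,0],"slide":[[0,0.0005,-0.015],[0,0,-0.02],[0,0,-0.015],[0,0,-0.008],[0,0,0],[0,0,0]],"twist":[0,0,0,0,0,0]}'
python3 - <<'E'
from h import *
d=arm.grab_frame("wrist"); wring(d); print(arm.get_obs()['position'])
E
python3 -m jog '{"hand":[0,0,0,0],"slide":[[0,0,-0.003],[0,0,-0.003],[0,0,-0.001],[0,0,0]],"twist":[0,0,0,0]}'
```

```text
time: 14.65
position: [0.6218, 0.1982, 0.0124]
tcp_rot: [-0.252, 3.131, -0.0]
wrist_force: [0.1, 0.2, -0.1]
opening: -0.0001
grip_force: 0.0
ring [0.5288 0.3258] r 0.0364 px [500 111 100  59]
ring [0.6207 0.1982] r 0.0343 px [258 198 125 102]
[0.62196858 0.19841162 0.01261873]
time: 15.1
position: [0.6213, 0.1987, 0.0046]
tcp_rot: [0.253, -3.131, -0.0]
wrist_force: [0.2, 0.1, 0.7]
opening: -0.0002
grip_force: 0.0
```

```bash
python3 -m jog '{"hand":[0,0,0,0,0,0,0,0,0,0,0,0],"slide":[[-0.001,-0.005,0],[-0.002,-0.008,0],[-0.003,-0.012,0],[-0.004,-0.016,0],[-0.004,-0.017,0],[-0.004,-0.017,0],[-0.004,-0.017,0],[-0.004,-0.017,0],[-0.004,-0.017,0],[-0.004,-0.017,0],[-0.004,-0.017,0],[-0.004,-0.017,0]],"twist":[0,0,0,0,0,0,0,0,0,0,0,0]}'
python3 -m jog '{"hand":[0,0,0,0,0,0,0,0,0,0,0,0],"slide":[[-0.005,-0.017,0],[-0.005,-0.017,0],[-0.005,-0.017,0],[-0.005,-0.017,0],[-0.005,-0.017,0],[-0.005,-0.017,0],[-0.005,-0.017,0],[-0.004,-0.017,0],[-0.003,-0.014,0],[-0.001,-0.01,0],[0,-0.004,0],[0,0,0]],"twist":[0,0,0,0,0,0,0,0,0,0,0,0]}'
python3 - <<'E'
from h import *
d=arm.grab_frame("wrist"); wring(d); print(arm.get_obs()['position'])
E
```

```text
time: 16.3
position: [0.5791, 0.0203, 0.0048]
tcp_rot: [0.253, -3.131, 0.0]
wrist_force: [0.2, 0.4, -0.4]
opening: 0.0002
grip_force: 0.2
time: 17.5
position: [0.5366, -0.1427, 0.0047]
tcp_rot: [-0.253, 3.131, -0.0]
wrist_force: [-0.6, 0.3, -0.6]
opening: -0.0002
grip_force: 0.0
ring [ 0.5111 -0.319 ] r 0.0317 px [ 21 126  61  99]
ring [ 0.5332 -0.1297] r 0.0341 px [280 203 130  94]
ring [ 0.6152 -0.3017] r 0.0344 px [ 58 273  71  78]
[ 0.53650381 -0.14220091  0.00470735]
```

```bash
python3 -m jog '{"hand":[0,0,0,0,0,0,0,0,0,0,0],"slide":[[0.001,-0.006,0],[0.002,-0.012,0],[0.003,-0.016,0],[0.003,-0.017,0],[0.003,-0.017,0],[0.003,-0.017,0],[0.003,-0.016,0],[0.003,-0.014,0],[0.002,-0.009,0],[0.001,-0.005,0],[0,0,0]],"twist":[0,0,0,0,0,0,0,0,0,0,0]}'
python3 -m jog '{"hand":[0,0,0,0,0,0,0,0,0,0],"slide":[[-0.001,0.006,0],[0,0,0],[0,0,0.006],[0,0,0.02],[0,0,0.03],[0,0,0.03],[-0.005,0.04,0.03],[-0.01,0.04,0],[-0.01,0.04,0],[0,0,0]],"twist":[0,0,0,0,0,0,0,0,0,0]}'
python3 - <<'E'
from h import *
d=grab("wrist","w6"); wring(d); print(arm.get_obs()['position']); t=grab("top","t6"); s=grab("scene","s6")
E
```

```text
time: 18.65
position: [0.5605, -0.2717, 0.0047]
tcp_rot: [0.253, -3.131, 0.0]
wrist_force: [-0.9, -0.8, 0.1]
opening: 0.0001
grip_force: 0.0
time: 19.65
position: [0.533, -0.1414, 0.1216]
tcp_rot: [0.259, -3.131, -0.001]
wrist_force: [-0.3, -0.1, -0.0]
opening: 0.0002
grip_force: 0.0
ring [ 0.5116 -0.3203] r 0.0319 px [109 114  55  68]
[ 0.53396428 -0.14333178  0.1215634 ]
```

View pics/w6.png

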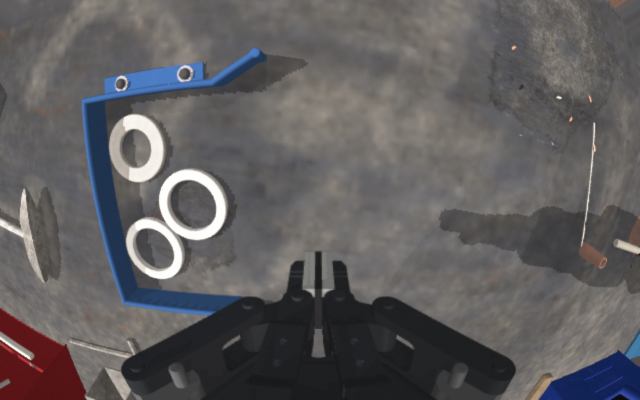

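View pics/t6.png

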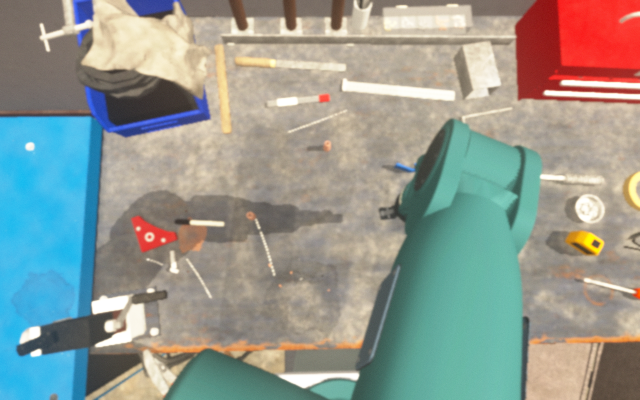

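The wrist view shows all three rings inside the pen, at (137,147), (193,204) and (155,247). In the top view the cups at (327,146) and (250,215) and the marker are unmoved. Ring 3 looks close to touching its neighbour, so I'll check numerically that the two lie flat without overlapping.

```bash
python3 - <<'E'
from h import *
d=arm.grab_frame("wrist"); print(arm.get_obs()['position'])
R=np.array([[.986,-.164],[.164,.986]]); o=np.array([.5577,-.2703])
m=(d['pixels'].min(2)>150).astype(np.uint8)
cs,h=cv2.findContours(m,cv2.RETR_CCOMP,cv2.CHAIN_APPROX_NONE)
C=[]
for c,k in zip(cs,h[0]):
    if len(c)<60: continue
    p=fcast(d,c[:,0],.008); q,r=circ(p); e=abs(np.linalg.norm(p-q,axis=1)-r)
    print('hole' if k[3]>=0 else 'outer',len(c),q.round(4),'r',r.round(4),'maxres',e.max().round(4),'pen',(R.T@(q-o)).round(4))
    if k[3]>=0 and .015<r<.03: C.append(q)
for i in range(len(C)):
    for j in range(i): print('dist',np.linalg.norm(C[i]-C[j]).round(4))
E
```

```text
[ 0.5348456  -0.14597202  0.12094865]
outer 78 [ 0.8993 -0.4147] r 0.0274 maxres 0.0212 pen [ 0.3131 -0.1984]
outer 80 [ 0.8362 -0.4086] r 0.0311 maxres 0.0146 pen [ 0.252 -0.182]
outer 68 [ 0.965  -0.7229] r 0.0368 maxres 0.0349 pen [ 0.3274 -0.5131]
outer 231 [ 0.6474 -0.5326] r 0.0441 maxres 0.0388 pen [ 0.0454 -0.2733]
outer 351 [ 0.586  -0.2787] r 0.0502 maxres 0.0475 pen [ 0.0265 -0.0129]
hole 119 [ 0.6152 -0.3023] r 0.025 maxres 0.0016 pen [ 0.0514 -0.041 ]
hole 142 [ 0.5585 -0.2578] r 0.0251 maxres 0.0008 pen [0.0028 0.0122]
outer 202 [0.3919 0.3437] r 0.192 maxres 0.0066 pen [-0.0627  0.6326]
outer 173 [ 0.5117 -0.3203] r 0.0319 maxres 0.0009 pen [-0.0536 -0.0417]
hole 104 [ 0.5117 -0.3212] r 0.0192 maxres 0.0008 pen [-0.0537 -0.0426]
dist 0.0721
dist 0.1052
dist 0.0788
```

```bash
python3 -c "
from plant import arm
print(arm.sign_off())"
```

```text
the job is handed in; nothing more can be done
None
```

The job is handed in at about 20 s on the robot's clock: all three rings lie flat and fully inside the pen without overlapping, and the cups and marker appear unmoved in the top view.

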